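Test the latching stop button of a plate shaker and make the shaker ready again

TASK

Check the emergency stop of the plate shaker: push its winged mushroom button down until it snaps round and stays latched down, then turn it clockwise (seen from above) by pushing on a wing until it pops back up. Then press the small flat reset button next to it all the way in and let go. Nothing needs gripping, a push with the fingertips does it all: do not lift or shift the two petri dishes on the shaker or the tape roll beside it, and do not press reset while the stop is still down.

Things in the scene. Friction and masses are not known exactly. Their poses are not given: they have to be found in the camera images.
- shaker: white bench plate shaker, fixed, 220 x 230 x 66 mm, origin under its centre, x to its back, y to its left, z up. Its flat control deck (top at z = 66 mm) is the front 100 mm; behind is a platform, top 83 mm, rim 87 mm, with two petri dishes on it. The two buttons stand on the deck 58 mm in front of the centre, about 56 mm left and right of it, in either order
- stop_top (a point): highest point, on the axis, of the black winged mushroom stop button; 38 mm above the deck when up, about 31 mm when latched. Crown 44 mm across and from 15 to 38 mm above the deck when up. Press here straight down: needs about 2.5 N at first, 5 to 6 N at the bottom
- stop_wing (a point): middle of one of the two thumb wings that stick out opposite each other from the crown; 36 mm from the axis, at half the wing's height, and it moves with the button. A wing is 12 mm wide, reaches to 45 mm from the axis, and is 14 mm tall (16 to 30 mm above the deck when up, 7 mm lower when latched). The other wing is straight across stop_top
- stop_press (a joint): how far the stop button is pushed in, m: 0 up, about 0.007 when latched and let go, 0.009 hard stop. The latch snaps in between 0.005 and 0.008, so press to the hard stop for a moment; let go earlier and it springs back up
- stop_turn (a joint): turn of the stop button, rad, growing counter-clockwise from above: about 0 when up. When pressed far enough it snaps round by itself to 0.70, and stays down. To release, push a wing clockwise back to about 0, against a spring of 0.08 to 0.13 N m; it then pops up, stays near 0, and stops hard at -0.12
- reset_button_top (a point): centre of the top of the small flat round white reset push button, 24 mm across; its top stands 21 mm above the deck, 9 mm above the metal collar (40 mm across) it sits in. Press straight down
- reset_button (a joint): how far the reset button is pushed in, m: 0 out, 0.005 fully in (4 N); springs back when let go
- petri_dish_l: loose petri dish with lid, 90 mm across, 14 mm tall, lying on the left half of the shaker's platform; origin at the centre of its underside; leave alone
- petri_dish_r: loose petri dish with lid, 90 mm across, 14 mm tall, lying on the right half of the shaker's platform; origin at the centre of its underside; leave alone
- tape: loose roll of label tape, 83 mm across, 18 mm tall, lying flat on the worktop; origin at the centre of its underside; leave alone

How it is judged:
On the way, in this order (a step that is already met when the one before it is completed fails the run):
1. the stop button is down and has snapped round into its latch (value of joint stop_press above 0.005 m and value of joint stop_turn above 0.45 rad), for 0.1 s.
2. the stop button is turned back and up again (value of joint stop_press below 0.0015 m and value of joint stop_turn below 0.2 rad), for 0.2 s.
3. the reset button is pressed in (value of joint reset_button above 0.0038 m), for 0.05 s.
At the end, for the whole second after the job is handed in: The stop button is up (within 1.5 mm) and turned back (within 0.2 rad), the reset button is out again, and the petri dishes (15 mm) and the tape roll (20 mm) are where they were (all of step 2 and value of joint reset_button below 0.001 m and distance of each of petri_dish_l, petri_dish_r from where it was at the start of the episode below 0.015 m and distance of tape from where it was at the start of the episode below 0.02 m); the robot touches nothing.
It fails at once if reset is pressed while the stop button is still down (value of joint reset_button above 0.0025 m and value of joint stop_press above 0.004 m).
It fails at once if a petri dish is shifted by 15 mm or lifted (distance of any of petri_dish_l, petri_dish_r from where it was at the start of the episode above 0.015 m).
It fails at once if the tape roll is shifted by 20 mm or lifted (distance of tape from where it was at the start of the episode above 0.02 m).
It also fails if it takes over 54 s, if anything falls off the work surface, if the arm or the gripper's body presses on something with over 40 N, if the wrist force passes 120 N, or if a joint passes its speed limit or range.

ROBOT

A 6-joint arm with a two-finger parallel gripper is mounted at the origin on a cart in front of the work surface, level with it; the furniture and walls round the work are solid. World frame = base frame: x ahead of the robot, y to its left, z up, the work surface at z = 0. Lengths are in m, angles in rad, forces in N, time in s.
With the tool pointing down it reaches from about 0.225 to 0.875 m from the base axis. Payload 3.4 kg.
Tool frame: the origin (TCP) lies where the fingers leave the gripper's body, on its centre line; the fingertips stand 73 mm ahead of it and the grasp point (between the pads) lies 54 mm ahead of it; x points along the fingers, y is the direction in which the jaws open and shut, and the axes are right-handed (so a half turn about x gives the same grasp; the last joint's range is limited). The gripper opens to 85 mm and grips with 20 to 120 N. Pads are 22 mm wide; open, the fingers measure 114 mm over their backs; the gripper's body (76 mm by 85 mm) begins 54 mm behind the grasp point. The pads swing forward as they close: fully open they stand 13 mm farther back than shut.
Start: joints at [-1.318, 0.276, 1.505, -0, 1.361, -0.121], TCP at [0.21, -0.535, 0.304] pointing down, gripper open.
Joint ranges: [-2.89, 2.89], [-0.75, 2.08], [0.22, 2.7], [-1.18, 4.32], [0.11, 2.71], [-2.7, 2.7]. Speed limits (rad/s): [2.57, 2.57, 3.14, 3.14, 3.14, 3.14].

INTERFACE

Orientations are given as a unit quaternion [w, x, y, z].
In Python, from rig import manip gives the robot as it stands.
- The arm moves only by the tool play_rows, never from a script. Its argument "steps" is a list of rows, each a list of 5 numbers: the closure, from 0 (fully open) to 1 (shut), then the shift along the tool's x, y, z as a fraction of full scale, then the turn about the tool's x as a fraction of full scale. In form: [[grip, tx, ty, tz, twist], ...]. A call has 1 to 20 rows; each row shifts and turns the commanded pose from where the row before left it, along the tool's axes as they then stand; what a row does not reach is not made up. Full scale, the value 1, is 0.03 m for a shift and 6 degrees for a turn. A row lasts 1/10 s, in which the tool goes at most 50 mm and 8.59 degrees, less where a joint would pass 70% of its speed; a pose out of reach is approached as far as the arm can. A call with a number of a shift or a turn outside -1 to 1 is refused whole. A call with a gripper value outside its range is refused whole. The fingers move at their own pace and stop on an object; "newtons" is the grip in N (left out, the last holds). Time passes only in rows, so rows that do not move let the fingers close. It gives the time, the measured TCP pose, the force and the opening at its end, in the units of the state.
- manip.get_state(): the state, without advancing time (a new reading comes with each control period).
- manip.get_image(name): name is "side" or "top" or "wrist"; returns (picture, depth): 420x560x3 uint8, red, green, blue; 420x560 float32, m along the optical axis (not along the pixel's ray), 0 where there is no reading.
- manip.camera_model(name): a dict with "mtx" (3x3 intrinsics, pixels), "R" (3x3) and "t" (3): a world point X has camera coordinates R X + t. Camera axes: x right, y down, z forward; pixel columns grow to the right and rows downward; lengths in m; the calibration is good to about 2 mm. The wrist camera is an equidistant fisheye: a pixel r from the principal point sees the ray r / f radians off the axis. A picture is of the moment at which its call begins: read the wrist's pose just before it. camera_model takes no time and is no camera call; for the wrist camera it gives the pose at the moment of the call.
- manip.sign_off(): hands the job in, once; it reports no verdict.
Trained networks look in the newest picture that a camera, given by its name, has taken for a name from the list of things; names that differ only in an ending like _2 or _b are one class to them, and where a whole thing is asked for, a point or a joint stands for the part that bears it (a point fixed in the world has none). Each returns a list of dicts, best first, with "conf" (0 to 1); they miss things now and then, are a little off and sometimes report something else, mostly with a low value. They report only what shows in the picture. A call takes as long as a camera call.
- manip.regions_of(camera, query): "mask" (420x560 bool, what is visible of it).
- manip.mark_of(camera, query): "location" ([x, y, z] in m, in the coordinates of the camera as it stood for that picture, good to about 4 mm: a listed point, or the origin of a listed thing).
The state is a dict: "clock": time; "qpos": joint angles; "qd": joint speeds; "effort": joint torques, N m; "position": TCP position; "ee_rot": TCP orientation; "contact_force": force on the tool from outside, world axes, zero at the start; "moment": the same for the moment, N m; "width": finger opening in m.
Only numpy, scipy, OpenCV 4.12 (cv2) and the standard library are available. Lean on these libraries where they do the work, as an engineer would, in place of code of your own. Each camera call takes 0.05 s, during which the arm holds its last target.

## Working session

There is one attempt and no reset: what is moved stays moved. The work goes in short steps, Python scripts to look and compute and a tool call to move; the robot and the scene stay as the last step left them, time stands still between calls to the robot, and variables do not carry over. Pictures are saved under pics/ and viewed, and the job is handed in when it is done.

Besides the shell and the picture viewer there is one more tool, called after "Call:" as name([rows], argument=value, ...), one row to a line, values as JSON. play_rows: Moves the arm, as the interface text tells. Its arguments: {"type":"object","properties":{"steps":{"type":"array","items":{"type":"array","items":{"type":"number"}}},"newtons":{"type":"number"}},"required":["steps"]}

```bash
mkdir -p pics; ls; cat > h.py <<'E'
import numpy as np, cv2
from rig import manip
def w(cam,p,M=None):
    m=M or manip.camera_model(cam); return np.array(m["R"]).T@(np.array(p)-np.array(m["t"]))
def snap(cam,name):
    im,d=manip.get_image(cam); cv2.imwrite(f"pics/{name}.png",im[:,:,::-1]); return im,d
E
python3 - <<'E'
from h import *
np.set_printoptions(precision=4,suppress=True)
s=manip.get_state(); print(s)
for c in("top","side"):
    snap(c,c+"0")
    m=manip.camera_model(c)
    for q in("stop_top","stop_wing","reset_button_top","shaker","petri_dish_l","petri_dish_r","tape"):
        for r in manip.mark_of(c,q)[:3]: print(c,q,round(r["conf"],2),w(c,r["location"],m))
E
```

```text
pics
{'clock': 0.0, 'qpos': array([-1.318 ,  0.2766,  1.5061, -0.    ,  1.3607, -0.121 ]), 'qd': array([-0.003 , -0.0015, -0.0001,  0.0011, -0.0018, -0.0002]), 'effort': array([ -0.0001, -41.6782, -24.5809,  -0.0002,   0.0111,   0.    ]), 'position': array([ 0.2099, -0.5349,  0.303 ]), 'ee_rot': array([-0.1307, -0.6947, -0.132 ,  0.6948]), 'contact_force': array([-0.0692,  0.5105,  0.3229]), 'moment': array([-0.0223,  0.0153, -0.0229]), 'width': 0.08553882824381034}
top stop_top 0.7 [ 0.4648 -0.2187  0.1037]
top stop_wing 0.92 [ 0.5037 -0.2015  0.0877]
top reset_button_top 0.45 [ 0.4632 -0.3318  0.0883]
top shaker 0.89 [ 0.5222 -0.2799  0.0025]
top petri_dish_l 0.68 [ 0.5824 -0.2347  0.0879]
top petri_dish_l 0.61 [ 0.5789 -0.3307  0.0811]
top petri_dish_r 0.68 [ 0.5824 -0.2347  0.0879]
top petri_dish_r 0.61 [ 0.5789 -0.3307  0.0811]
top tape 0.72 [ 0.4873 -0.0518 -0.0002]
side stop_top 0.98 [ 0.4645 -0.2261  0.1053]
side stop_wing 0.95 [ 0.5019 -0.2092  0.0899]
side reset_button_top 0.43 [ 0.4651 -0.3328  0.0861]
side shaker 0.92 [ 0.5214 -0.2817 -0.0017]
side petri_dish_l 0.77 [ 0.5813 -0.2333  0.0825]
side petri_dish_l 0.63 [ 0.5761 -0.3331  0.0833]
side petri_dish_r 0.77 [ 0.5813 -0.2333  0.0825]
side petri_dish_r 0.63 [ 0.5761 -0.3331  0.0833]
side tape 0.76 [ 0.4848 -0.0494  0.0003]
side tape 0.55 [ 0.5    -0.2111  0.0882]
```

View pics/top0.png

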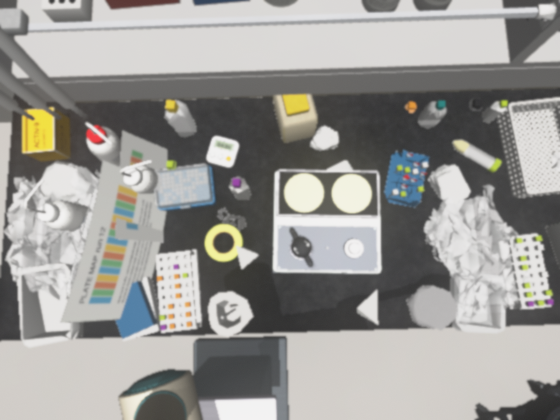

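View pics/side0.png

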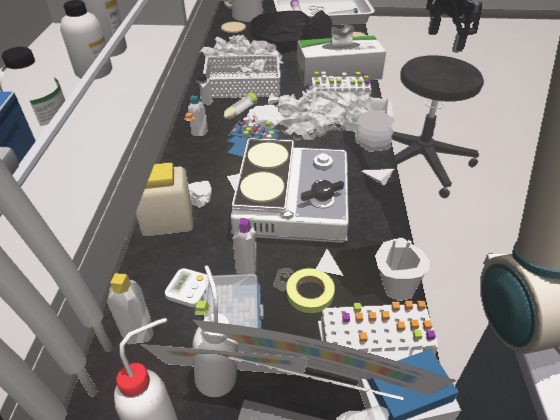

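```bash
python3 - <<'E'
from h import *
np.set_printoptions(precision=4,suppress=True)
s=manip.get_state()
from scipy.spatial.transform import Rotation as R
q=s["ee_rot"]; print(R.from_quat([q[1],q[2],q[3],q[0]]).as_matrix())
for c in("top","side"):
    m=manip.camera_model(c); im,d=manip.get_image(c)
    K=m["mtx"]; v,u=np.mgrid[:420,:560]
    P=np.stack([(u-K[0][2])/K[0][0]*d,(v-K[1][2])/K[1][1]*d,d],-1)
    W=(P-np.array(m["t"]))@np.array(m["R"])
    for q in("stop_top","reset_button_top"):
        for r in manip.regions_of(c,q)[:2]:
            k=r["mask"]&(d>0); X=W[k]
            print(c,q,r["conf"],k.sum(),X.min(0),X.max(0),np.percentile(X[:,2],[5,50,95]))
            top=X[X[:,2]>np.percentile(X[:,2],97)-.002]; print("top centre",(top.min(0)+top.max(0))/2, top.mean(0))
    x0=np.array([.465,-.222]); dd=np.hypot(W[...,0]-x0[0],W[...,1]-x0[1])
    k=(dd>.026)&(dd<.046)&(W[...,2]>.081)&(W[...,2]<.1)&(d>0)
    X=W[k]; a=np.degrees(np.arctan2(X[:,1]-x0[1],X[:,0]-x0[0])); h=np.histogram(a,bins=36,range=(-180,180)); print(h[0])
    k=(dd>.05)&(W[...,2]>.06)&(W[...,2]<.07)&(d>0)&(W[...,0]<.48)&(W[...,0]>.42)&(np.abs(W[...,1]+.28)<.1);print("deck z",np.median(W[k][:,2]))
E
```

```text
[[ 0.0001  0.3652 -0.9309]
 [-0.0001 -0.9309 -0.3652]
 [-1.      0.0001 -0.    ]]
top stop_top 0.81 478 [ 0.4279 -0.246   0.0656] [ 0.5045 -0.202   0.1084] [0.0944 0.1022 0.1061]
top centre [ 0.4654 -0.2234  0.1065] [ 0.4674 -0.2229  0.1057]
top reset_button_top 0.6 437 [ 0.4279 -0.245   0.0926] [ 0.5045 -0.2021  0.1084] [0.0955 0.1025 0.1062]
top centre [ 0.4664 -0.2234  0.1065] [ 0.4679 -0.2229  0.1058]
top reset_button_top 0.56 100 [ 0.4519 -0.3439  0.0801] [ 0.4728 -0.3212  0.092 ] [0.0853 0.0879 0.0908]
top centre [ 0.4623 -0.3331  0.0905] [ 0.4627 -0.3324  0.0899]
[ 0  3 24 21  0  0  0  0  0  0  0  0  0  0  0  0  0  0  0 14 28 12  0  0
  0  0  0  0  0  0  0  0  0  0  0  0]
deck z 0.06713201757055301
side stop_top 0.7 578 [ 0.4275 -0.2744  0.0632] [ 0.5055 -0.1986  0.1064] [0.0843 0.0969 0.1047]
top centre [ 0.4658 -0.2211  0.1048] [ 0.4655 -0.2211  0.1042]
[ 0 25 30 11  0  0  0  0  0  0  0  0  0  0  0  0  0  0  0  5 29 55  0  0
  0  0  0  0  0  0  0  0  0  0  0  0]
deck z 0.06624587758340035
```

The top view shows the stop (black, wings at about 25° and 205° from +x) at pixel (301,246). The reset is at (354,248), the dishes are at (304,193) and (351,193), and the tape is at (223,242). In the side view the stop is at (322,190) and the reset at (323,160). I take the stop axis as about (0.4655, -0.222) with its top at z = 0.104. The reset is about (0.463, -0.333) with its top at z = 0.087.

First I turn the tool so its axes line up with the world, shut the fingers and move above the stop.

Call:
play_rows([
  [1, 0, 0, 0, 0.9],
  [1, 0, 0, 0, 0.9],
  [1, 0, 0, 0, 0.9],
  [1, 0, 0, 0, 0.87],
  [1, 0, -0.745, -0.61, 0],
  [1, 0, -0.745, -0.61, 0],
  [1, 0, -0.745, -0.61, 0],
  [1, 0, -0.745, -0.61, 0],
  [1, 0, -0.745, -0.61, 0],
  [1, 0, -0.745, -0.61, 0],
  [1, 0, -0.745, -0.61, 0],
  [1, 0, -0.745, -0.61, 0],
  [1, 0, -0.745, -0.61, 0],
  [1, 0, -0.745, -0.61, 0],
  [1, 0, -0.745, -0.61, 0],
  [1, 0, -0.745, -0.61, 0],
  [1, 0, -0.745, -0.61, 0],
  [1, 0, -0.745, -0.61, 0],
])

```text
clock: 2.9
position: [0.4668, -0.2214, 0.304]
ee_rot: [0.0, 0.707, -0.0, -0.707]
contact_force: [0.2, 0.2, 0.4]
width: -0.0
```

Call:
play_rows([
  [1, 0.6, 0, 0, 0],
  [1, 0.6, 0, 0, 0],
  [1, 0.6, 0, 0, 0],
  [1, 0, 0, 0, 0],
])

```text
clock: 3.3
position: [0.465, -0.2215, 0.2477]
ee_rot: [0.001, -0.706, -0.001, 0.709]
contact_force: [-0.0, 0.4, -0.7]
width: -0.0001
```

```bash
python3 - <<'E'
from h import *
np.set_printoptions(precision=4,suppress=True)
s=manip.get_state(); print(s)
snap("wrist","wr1"); snap("side","side1")
m=manip.camera_model("wrist")
for q in("stop_top","stop_wing","reset_button_top"):
    for r in manip.mark_of("wrist",q)[:3]: print(q,round(r["conf"],2),w("wrist",r["location"],m))
E
```

```text
{'clock': 3.3, 'qpos': array([-0.5796,  0.2279,  1.7183, -0.0001,  1.2006,  0.991 ]), 'qd': array([-0.0058, -0.0215, -0.0518, -0.0001,  0.0278, -0.0004]), 'effort': array([  0.0502, -36.7876, -23.0303,   0.0052,  -0.2859,   0.    ]), 'position': array([ 0.465 , -0.2215,  0.2477]), 'ee_rot': array([ 0.0009, -0.7056, -0.0011,  0.7086]), 'contact_force': array([-0.014 ,  0.4069, -0.6984]), 'moment': array([0.0381, 0.0249, 0.0214]), 'width': -5.468485920446652e-05}
stop_top 0.78 [ 0.4695 -0.2281  0.1091]
stop_wing 0.6 [ 0.4998 -0.2092  0.0888]
reset_button_top 0.76 [ 0.4654 -0.3382  0.0903]
```

View wrist.

View pics/wr1.png

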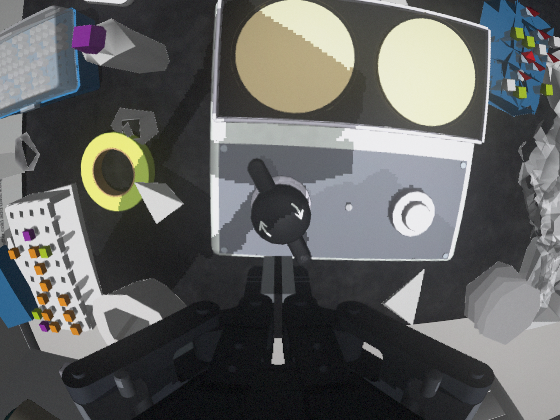

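View pics/side1.png

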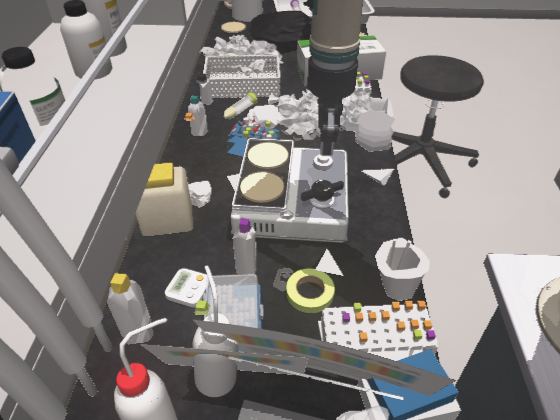

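The wrist view shows the stop at (281,212), the reset at (414,212), both dishes untouched, and the shut fingertips at about (278,265). In the side view the gripper stands above the shaker. I go down onto the crown now.

Call:
play_rows([
  [1, 0.6, 0.03, -0.05, 0],
  [1, 0.6, 0.03, 0, 0],
  [1, 0.6, 0, 0, 0],
  [1, 0.4, 0, 0, 0],
  [1, 0.1, 0, 0, 0],
  [1, 0.1, 0, 0, 0],
  [1, 0, 0, 0, 0],
])

```text
clock: 4.25
position: [0.468, -0.2245, 0.1783]
ee_rot: [0.0, 0.707, -0.0, -0.707]
contact_force: [0.2, 0.8, 0.2]
width: -0.0001
```

Call:
play_rows([
  [1, 0.07, 0, 0, 0],
  [1, 0.07, 0, 0, 0],
  [1, 0, 0, 0, 0],
])

```text
clock: 4.55
position: [0.4683, -0.2246, 0.1746]
ee_rot: [0.0, 0.708, -0.0, -0.706]
contact_force: [0.4, -0.6, 1.2]
width: -0.0
```

Call:
play_rows([
  [1, 0.1, 0, 0, 0],
  [1, 0.07, 0, 0, 0],
  [1, 0, 0, 0, 0],
])

```text
clock: 4.85
position: [0.468, -0.2245, 0.1688]
ee_rot: [0.0, 0.707, -0.0, -0.707]
contact_force: [0.5, -0.9, 4.7]
width: -0.0002
```

Call:
play_rows([
  [1, 0.07, 0, 0, 0],
  [1, 0, 0, 0, 0],
  [1, 0, 0, 0, 0],
])

```text
clock: 5.15
position: [0.4681, -0.2245, 0.1677]
ee_rot: [0.0, 0.708, -0.0, -0.707]
contact_force: [-1.8, 0.7, 10.4]
width: 0.0003
```

10 N means the hard stop is reached. I lift off and look.

Call:
play_rows([
  [1, 0, 0, 0, 0],
  [1, -0.1, 0, 0, 0],
  [1, -0.2, 0, 0, 0],
  [1, -0.6, 0, 0, 0],
  [1, -0.8, 0, 0, 0],
  [1, -0.8, 0, 0, 0],
  [1, 0, 0, 0, 0],
])

```text
clock: 5.85
position: [0.4689, -0.225, 0.2443]
ee_rot: [0.001, 0.709, -0.001, -0.705]
contact_force: [0.6, 0.2, -0.7]
width: 0.0001
```

```bash
cat > ang.py <<'E'
from h import *
import sys
np.set_printoptions(precision=4,suppress=True)
n=sys.argv[1]
print(manip.get_state()["position"])
im,_=snap("wrist","wr"+n)
for c in("top","side","wrist"):
    m=manip.camera_model(c); 
    if c!="wrist":
        im,d=snap(c,c+n)
        K=m["mtx"]; v,u=np.mgrid[:420,:560]
        P=np.stack([(u-K[0][2])/K[0][0]*d,(v-K[1][2])/K[1][1]*d,d],-1)
        W=(P-np.array(m["t"]))@np.array(m["R"])
        x0=np.array([.4665,-.223]); dd=np.hypot(W[...,0]-x0[0],W[...,1]-x0[1])
        k=(dd>.027)&(dd<.046)&(W[...,2]>.073)&(W[...,2]<.1)&(d>0)
        X=W[k]; a=np.degrees(np.arctan2(X[:,1]-x0[1],X[:,0]-x0[0])); print(c,np.histogram(a,bins=36,range=(-180,180))[0])
        for s in (a>0,a<0): print("  wing ang",np.median(a[s]) if s.any() else None,"ztop",np.percentile(X[s][:,2],90) if s.any() else None)
        k=(dd<.008)&(W[...,2]<.12)&(W[...,2]>.08); print("  crown z",np.median(W[k][:,2]),k.sum())
    for q in("stop_top","stop_wing","reset_button_top"):
        for r in manip.mark_of(c,q)[:2]: print(c,q,round(r["conf"],2),w(c,r["location"],m))
E
python3 ang.py 2
```

```text
[ 0.4689 -0.225   0.2443]
top [0 0 0 0 0 0 0 0 0 0 0 0 0 0 0 0 0 0 0 0 0 0 0 0 0 0 0 0 0 0 0 0 0 0 0 0]
  wing ang None ztop None
  wing ang None ztop None
  crown z nan 0
top stop_top 0.67 [ 0.4878 -0.0487 -0.0012]
top stop_wing 0.22 [ 0.5828 -0.334   0.079 ]
side [ 0  0  0  0  1 20 16  5  0  0  0  0  0  0  0  0  0  0  0  0  0  0  0  9
 42 27  0  0  0  0  0  0  0  0  0  0]
  wing ang 67.56220498382976 ztop 0.09041083225526592
  wing ang -120.06549508212385 ztop 0.09043498569948788
  crown z 0.09786124613675498 34
side stop_top 0.92 [ 0.4629 -0.225   0.1009]
side stop_wing 0.86 [ 0.4845 -0.1937  0.0859]
side reset_button_top 0.49 [ 0.463  -0.3347  0.0861]
wrist stop_top 0.58 [ 0.4628 -0.2226  0.0949]
wrist stop_wing 0.91 [ 0.4767 -0.1891  0.0774]
wrist reset_button_top 0.68 [ 0.4603 -0.3359  0.0826]
  return _methods._mean(a, axis=axis, dtype=dtype,
  ret = ret.dtype.type(ret / rcount)
```

It is latched: the wings stand at about 65° and 245° and the crown is at z ≈ 0.098. I put the fingertip behind the front-right wing (the 245° one), so the push goes towards the robot and away from the dishes.

Call:
play_rows([
  [1, 0, 0.8, -0.08, 0],
  [1, 0, 0.8, -0.08, 0],
  [1, 0, 0, 0, 0],
  [1, 0.7, 0, 0, 0],
  [1, 0.7, 0, 0, 0],
  [1, 0.7, 0, 0, 0],
  [1, 0.5, 0, 0, 0],
  [1, 0.3, 0, 0, 0],
  [1, 0.1, 0, 0, 0],
  [1, 0, 0, 0, 0],
])

```text
clock: 7.45
position: [0.4725, -0.272, 0.1515]
ee_rot: [0.0, -0.707, -0.0, 0.707]
contact_force: [0.1, 0.1, -0.0]
width: -0.0
```

```bash
python3 ang.py 3 2>/dev/null
```

```text
[ 0.4725 -0.272   0.1515]
top [ 0  0  0  0  0 14 10  0  0  0  0  0  0  0  0  0  0  0  0  0  0  0  0  0
  0  0  0  0  0  0  0  0  0  0  0  0]
  wing ang None ztop None
  wing ang -120.97962060277115 ztop 0.09167924944697439
  crown z 0.09925835173993565 13
top stop_top 0.55 [ 0.4662 -0.2198  0.0988]
top stop_wing 0.73 [ 0.4857 -0.1905  0.0835]
side [ 0  0  0  0  0 22 18  3 19 19 24  6  0  0  0  0  0  0  0  0  0  0  0 11
 37 29  0  0  0  0  0  0  0  0  0  0]
  wing ang 67.47304954174062 ztop 0.09030233903905355
  wing ang -93.7827084455289 ztop 0.0974234709816121
  crown z 0.09756060507456633 38
side stop_wing 0.89 [ 0.4854 -0.1928  0.0822]
side stop_wing 0.62 [ 0.5253 -0.2834 -0.0017]
wrist stop_top 0.88 [ 0.4669 -0.2273  0.0982]
wrist stop_top 0.69 [ 0.4659 -0.3361  0.0905]
wrist stop_wing 0.84 [ 0.4806 -0.1917  0.0791]
wrist reset_button_top 0.87 [ 0.4651 -0.3345  0.0882]
```

View pics/wr3.png

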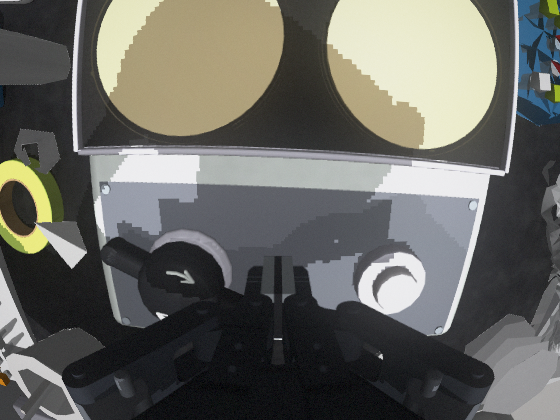

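View pics/side3.png

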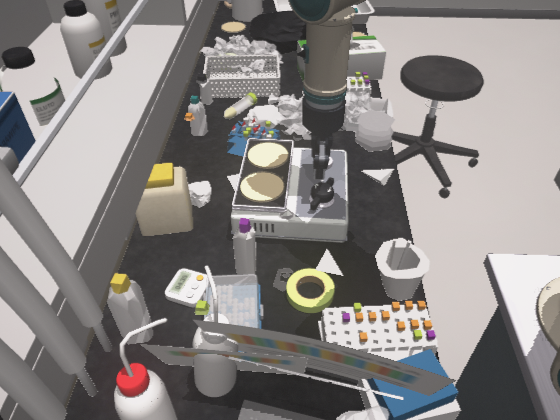

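The wrist view shows the fingertip at (277,270), just beside the wing and clear of both the crown at (180,275) and the reset at (390,282). Now I push the wing clockwise, towards −x and +y.

Call:
play_rows([
  [1, 0, 0, 0.15, 0],
  [1, 0, 0, 0.15, 0],
  [1, 0, -0.1, 0.12, 0],
  [1, 0, -0.1, 0.12, 0],
  [1, 0, 0, 0, 0],
])

```text
clock: 8.55
position: [0.456, -0.2665, 0.1519]
ee_rot: [0.0, 0.707, -0.0, -0.707]
contact_force: [0.8, -2.2, 0.6]
width: -0.0002
```

Call:
play_rows([
  [1, 0, -0.13, 0.12, 0],
  [1, 0, -0.13, 0.12, 0],
  [1, 0, 0, 0, 0],
])

```text
clock: 8.85
position: [0.4487, -0.2583, 0.1519]
ee_rot: [0.0, 0.707, -0.0, -0.707]
contact_force: [1.3, -3.3, 2.9]
width: 0.0004
```

```bash
python3 ang.py 4 2>/dev/null
```

```text
[ 0.4487 -0.2583  0.1519]
top [0 0 0 0 0 0 0 0 0 0 0 0 0 0 0 0 0 0 0 0 0 0 0 0 0 0 0 0 0 0 0 0 0 0 0 0]
  wing ang None ztop None
  wing ang None ztop None
  crown z 0.09658158873759279 1
top reset_button_top 0.49 [ 0.4862 -0.0514 -0.0031]
side [ 0  1 42 15 26 13  5 15  2  0  0  0  0  0  0  0  0  0  0  0  7 32 41  1
  0  0  0  0  0  0  0  0  0  0  0  0]
  wing ang 40.236876637102164 ztop 0.09006961771698574
  wing ang -139.0640973073623 ztop 0.0951238123319911
  crown z 0.09766898985369192 39
side stop_top 0.91 [ 0.4639 -0.2256  0.1007]
side stop_wing 0.73 [ 0.4976 -0.2062  0.0791]
side reset_button_top 0.47 [ 0.4661 -0.3323  0.0858]
wrist stop_top 0.93 [ 0.4685 -0.2279  0.099 ]
wrist reset_button_top 0.95 [ 0.464  -0.338   0.0888]
```

View pics/wr4.png

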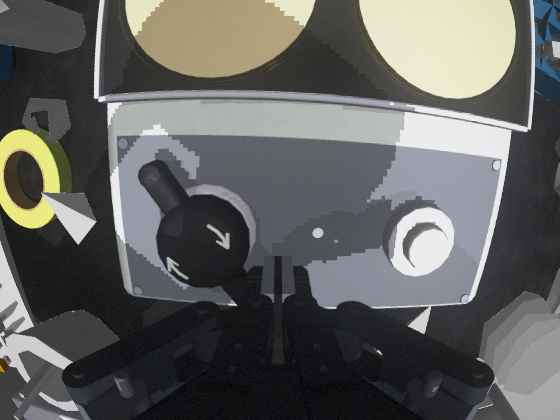

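The wing has come from about 67° to 40°, with a push of roughly 3.5 N, and about 15° remain. The wrist view shows the finger on the wing at about (245,290). I keep pushing along the arc.

Call:
play_rows([
  [1, 0, -0.12, 0.08, 0],
  [1, 0, -0.12, 0.07, 0],
  [1, 0, -0.12, 0.06, 0],
  [1, 0, 0, 0, 0],
])

```text
clock: 9.85
position: [0.4433, -0.2493, 0.1523]
ee_rot: [0.002, 0.708, -0.001, -0.706]
contact_force: [0.3, -9.2, 3.7]
width: -0.0003
```

```bash
python3 ang.py 5 2>/dev/null
```

```text
[ 0.4433 -0.2493  0.1523]
top [0 0 0 0 0 0 0 0 0 0 0 0 0 0 0 0 0 0 0 0 0 0 0 0 0 0 0 0 0 0 0 0 0 0 0 0]
  wing ang None ztop None
  wing ang None ztop None
  crown z nan 0
top stop_wing 0.62 [ 0.5811 -0.3301  0.0807]
side [42 22 26 12  1  0  4  0  0  0  0  0  0  0  0  0  0  0  2 21 58  4  0  0
  0  0  0  0  0  0  0  0  0  0  0  0]
  wing ang 23.39616059040213 ztop 0.09085563497971179
  wing ang -165.31036827804826 ztop 0.09560093274824794
  crown z 0.09815718807042692 38
side stop_top 0.89 [ 0.4641 -0.2238  0.102 ]
side stop_wing 0.58 [ 0.5038 -0.2142  0.0834]
side reset_button_top 0.43 [ 0.4639 -0.3355  0.0872]
wrist stop_top 0.63 [ 0.4686 -0.2264  0.0981]
wrist stop_wing 0.76 [ 0.4993 -0.2138  0.0806]
wrist reset_button_top 0.82 [ 0.4606 -0.3382  0.084 ]
```

View pics/wr5.png

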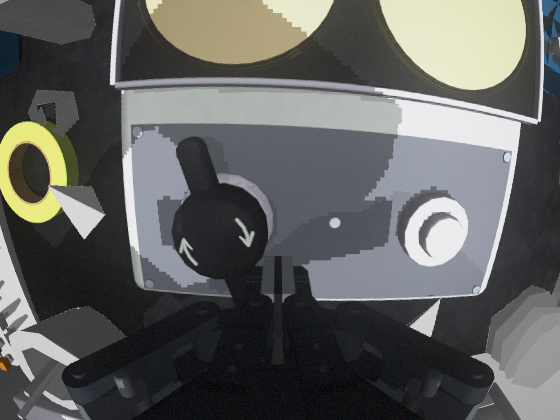

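The wing is back at about 23° with the push up to 9 N and an upward force of 3.7 N, but the crown is still at 0.098. Friction on the finger is probably holding it down, so I ease off a little.

Call:
play_rows([
  [1, 0, 0.05, 0, 0],
  [1, 0, 0, 0, 0],
])

```text
clock: 10.65
position: [0.4433, -0.2499, 0.152]
ee_rot: [0.001, 0.708, -0.001, -0.706]
contact_force: [1.2, -5.9, 5.0]
width: -0.0002
```

```bash
python3 ang.py 6 2>/dev/null
```

```text
[ 0.4433 -0.2499  0.152 ]
top [0 0 0 0 0 0 0 0 0 0 0 0 0 0 0 0 0 0 0 0 0 0 0 0 0 0 0 0 0 0 0 0 0 0 0 0]
  wing ang None ztop None
  wing ang None ztop None
  crown z nan 0
top stop_top 0.64 [ 0.5235 -0.2813  0.0055]
side [39 28 20 17  1  1  4  0  0  0  0  0  0  0  0  0  0  0  1 25 56  4  0  0
  0  0  0  0  0  0  0  0  0  0  0  0]
  wing ang 23.91446755124029 ztop 0.09057834171479469
  wing ang -165.01331600515172 ztop 0.09672144642590731
  crown z 0.0984905220888213 38
side stop_top 0.66 [ 0.4643 -0.2273  0.0991]
side stop_top 0.54 [ 0.5803 -0.2335  0.0866]
side stop_wing 0.82 [ 0.5058 -0.2113  0.0845]
side reset_button_top 0.67 [ 0.4629 -0.3349  0.0868]
wrist stop_top 0.67 [ 0.4641 -0.225   0.1013]
wrist stop_top 0.66 [ 0.4985 -0.2166  0.0803]
wrist stop_wing 0.95 [ 0.499  -0.2135  0.0805]
```

The finger is carrying the button's upward spring force. I raise the finger 7 mm, still against the wing, so the button can come up.

Call:
play_rows([
  [1, -0.08, 0, 0, 0],
  [1, -0.08, 0, 0, 0],
  [1, -0.08, 0, 0, 0],
  [1, 0, 0, 0, 0],
])

```text
clock: 11.65
position: [0.4431, -0.2496, 0.1589]
ee_rot: [0.001, 0.708, -0.001, -0.707]
contact_force: [1.4, -4.7, 1.1]
width: 0.0003
```

```bash
python3 ang.py 7 2>/dev/null
```

```text
[ 0.4431 -0.2496  0.1589]
top [0 0 0 0 0 0 0 0 0 0 0 0 0 0 0 0 0 0 0 0 0 0 0 0 0 0 0 0 0 0 0 0 0 0 0 0]
  wing ang None ztop None
  wing ang None ztop None
  crown z nan 0
side [40 26 18  8  0  0  0  0  0  0  0  0  0  0  0  0  0  0  2 22 60  4  0  0
  0  0  0  0  0  0  0  0  0  0  0  0]
  wing ang 24.378972258808226 ztop 0.09689938710744417
  wing ang -169.0542813311907 ztop 0.0977466602078134
  crown z 0.10434333366018055 39
side stop_top 0.7 [ 0.4652 -0.2251  0.1067]
side stop_wing 0.97 [ 0.5038 -0.2164  0.0896]
side stop_wing 0.73 [ 0.5754 -0.3342  0.0852]
side reset_button_top 0.52 [ 0.5256 -0.2797  0.0028]
side reset_button_top 0.47 [ 0.4639 -0.333   0.0864]
wrist stop_top 0.76 [ 0.4675 -0.2274  0.1048]
wrist stop_top 0.17 [ 0.4656 -0.3385  0.0866]
wrist stop_wing 0.86 [ 0.4988 -0.2103  0.0866]
wrist reset_button_top 0.65 [ 0.4643 -0.335   0.0858]
```

It popped up (crown at 0.104, wings at 24°). I back the finger off sideways, lift and check that it stays up.

Call:
play_rows([
  [1, 0, 0.2, 0, 0],
  [1, 0, 0.4, 0, 0],
  [1, 0, 0.3, 0, 0],
  [1, -0.5, 0, 0, 0],
  [1, -0.7, 0, 0, 0],
  [1, -0.7, 0, 0, 0],
  [1, 0, 0.65, -0.23, 0],
  [1, 0, 0.65, -0.23, 0],
  [1, 0, 0.65, -0.23, 0],
  [1, 0, 0, 0, 0],
])

```text
clock: 13.25
position: [0.4636, -0.3367, 0.2149]
ee_rot: [0.001, -0.707, 0.001, 0.707]
contact_force: [-0.2, 0.6, 0.5]
width: 0.0003
```

```bash
python3 ang.py 8 2>/dev/null
```

```text
[ 0.4636 -0.3367  0.2149]
top [ 0  8 26 13  0  0  0  0  0  0  0  0  0  0  0  0  0  0  0  6 25 17  0  0
  0  0  0  0  0  0  0  0  0  0  0  0]
  wing ang 27.330233627745812 ztop 0.09856691703473135
  wing ang -153.5868972502471 ztop 0.09896123355302815
  crown z 0.10514229090183949 49
top stop_top 0.55 [ 0.4615 -0.2208  0.1043]
side [ 0 36 22  7  0  0  0  0  0  0  0  0  0  0  0  0  0  0  0  3 20 59  1  0
  0  0  0  0  0  0  0  0  0  0  0  0]
  wing ang 33.57318640867096 ztop 0.09708849393294379
  wing ang -161.14453841410423 ztop 0.09655227206845036
  crown z 0.10394885417047567 39
side stop_top 0.72 [ 0.4646 -0.229   0.1075]
side stop_wing 0.93 [ 0.5022 -0.2084  0.0871]
side reset_button_top 0.22 [ 0.5832 -0.2332  0.0849]
wrist stop_top 0.91 [ 0.4663 -0.2246  0.1077]
wrist stop_top 0.68 [ 0.5809 -0.2271  0.0849]
wrist stop_wing 0.82 [ 0.498  -0.2039  0.0871]
wrist reset_button_top 0.88 [ 0.4644 -0.3308  0.0876]
```

View pics/wr8.png

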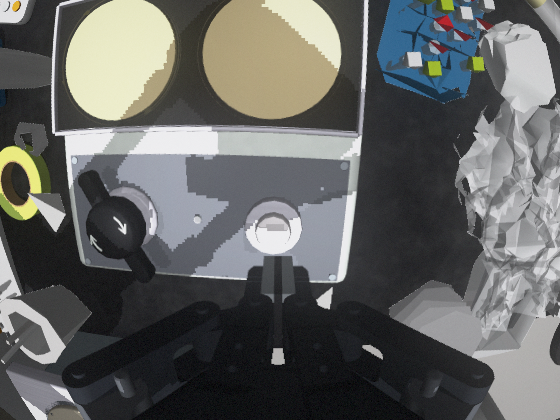

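The stop stays up and turned back (27°, as at the start). The wrist view shows the reset at (273,229), straight ahead of the tip. I press it now.

Call:
play_rows([
  [1, 0.6, -0.08, 0, 0],
  [1, 0.6, 0, 0, 0],
  [1, 0.4, 0, 0, 0],
  [1, 0.15, 0, 0, 0],
  [1, 0.1, 0, 0, 0],
  [1, 0, 0, 0, 0],
])

```text
clock: 14.45
position: [0.4637, -0.3324, 0.1603]
ee_rot: [0.0, 0.707, -0.0, -0.707]
contact_force: [0.3, 0.4, -0.0]
width: 0.0002
```

Call:
play_rows([
  [1, 0.07, 0, 0, 0],
  [1, 0.05, 0, 0, 0],
  [1, 0, 0, 0, 0],
])

```text
clock: 14.75
position: [0.4639, -0.3327, 0.1572]
ee_rot: [0.0, 0.708, -0.001, -0.707]
contact_force: [-0.8, 0.1, 2.0]
width: -0.0001
```

Call:
play_rows([
  [1, 0.07, 0, 0, 0],
  [1, 0.05, 0, 0, 0],
  [1, 0, 0, 0, 0],
])

```text
clock: 15.05
position: [0.4639, -0.3327, 0.1545]
ee_rot: [0.001, 0.708, -0.001, -0.707]
contact_force: [-0.8, 1.2, 9.6]
width: 0.0
```

Call:
play_rows([
  [1, 0.03, 0, 0, 0],
  [1, 0, 0, 0, 0],
  [1, 0, 0, 0, 0],
])

```text
clock: 15.35
position: [0.4639, -0.3327, 0.1544]
ee_rot: [0.001, 0.708, -0.001, -0.706]
contact_force: [-2.8, 2.1, 14.5]
width: 0.0004
```

It is fully in (14.5 N, more than 4 N, and the travel has stopped). I let go and check.

Call:
play_rows([
  [1, -0.2, 0, 0, 0],
  [1, -0.5, 0, 0, 0],
  [1, -0.8, 0, 0, 0],
  [1, -0.8, 0, 0, 0],
  [1, -0.8, 0, 0, 0],
  [1, -0.4, 0, 0, 0],
  [1, 0, 0, 0, 0],
  [1, 0, 0, 0, 0],
])

```text
clock: 16.15
position: [0.463, -0.3318, 0.2561]
ee_rot: [0.0, -0.707, -0.0, 0.708]
contact_force: [1.2, 0.9, -0.9]
width: -0.0
```

```bash
python3 ang.py 9 2>/dev/null; python3 - <<'E'
from h import *
for c in("top","side"):
    m=manip.camera_model(c)
    for q in("petri_dish_l","tape"):
        for r in manip.mark_of(c,q)[:2]: print(c,q,round(r["conf"],2),w(c,r["location"],m).round(4))
E
```

```text
[ 0.463  -0.3318  0.2561]
top [ 0  9 21 13  0  0  0  0  0  0  0  0  0  0  0  0  0  0  0  7 23 18  0  0
  0  0  0  0  0  0  0  0  0  0  0  0]
  wing ang 27.05266489587944 ztop 0.09837868818746205
  wing ang -153.7479498856319 ztop 0.0982282744602392
  crown z 0.1049661176063608 45
top stop_top 0.79 [ 0.4637 -0.2199  0.1017]
top stop_wing 0.73 [ 0.5003 -0.206   0.0882]
side [ 0 40 21  5  0  0  0  0  0  0  0  0  0  0  0  0  0  0  0  0 29 53  3  0
  0  0  0  0  0  0  0  0  0  0  0  0]
  wing ang 33.109514754933464 ztop 0.0966289691182872
  wing ang -160.84691473150065 ztop 0.09679276612143614
  crown z 0.1040541310499357 39
side stop_top 0.76 [ 0.4623 -0.2254  0.1044]
side stop_wing 0.8 [ 0.5013 -0.2106  0.092 ]
side reset_button_top 0.68 [ 0.5229 -0.2822  0.0007]
side reset_button_top 0.66 [ 0.4657 -0.3358  0.0857]
wrist stop_top 0.9 [ 0.4656 -0.2299  0.11  ]
wrist stop_wing 0.55 [ 0.4989 -0.21    0.0885]
wrist reset_button_top 0.72 [ 0.465  -0.3376  0.0861]
top petri_dish_l 0.97 [ 0.5814 -0.3334  0.0777]
top petri_dish_l 0.59 [ 0.5834 -0.2319  0.0837]
top tape 0.61 [ 0.4872 -0.053  -0.0013]
side petri_dish_l 0.88 [ 0.5835 -0.2345  0.0833]
side petri_dish_l 0.86 [ 0.5809 -0.3328  0.083 ]
side tape 0.88 [ 4.839e-01 -4.850e-02  3.000e-04]
```

View pics/wr9.png

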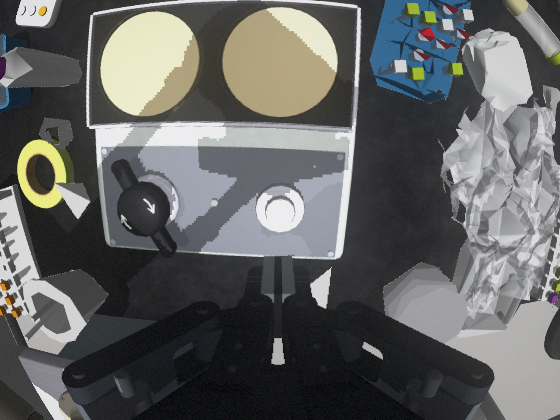

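The stop (143,207) is up and turned back, and the reset (280,207) is out. Dishes and tape are unmoved and the arm touches nothing, so I hand in.

```bash
python3 -c "
from rig import manip; print(manip.sign_off())"
```

```text
the job is handed in; nothing more can be done
None
```

The emergency-stop check is done and handed in at about 17 s of the 54 s allowed. No verdict was reported.

- **Stop pressed:** I pushed the stop to its hard stop at about 10 N. The side camera then showed it latched, with the wings turned from about 25° to 67° and the crown down at z ≈ 0.098 m.
- **Stop released:** I pushed the front-right wing clockwise. Once it was turned back, friction on the finger held the button down, so I raised the finger 7 mm along the wing. The button popped up and stayed up.
- **Reset:** I pressed it until its travel stopped, at up to 14.5 N, then let go.

**Last checks:**
- **Stop:** the crown is at z ≈ 0.104–0.105 m. The wings are at about 27° from the top camera, as at the start.
- **Reset:** its top is at z ≈ 0.086 m, so it is out.
- **Dishes and tape:** the top and side cameras put them within about 5 mm of where they started, about the accuracy of the measurement.
- **Arm:** it stands clear, about 0.1 m above the buttons.

**Where readings disagreed:**
- **Wing angle:** the side camera gave 33° and −161° at the end. Its counts looked much the same as before the press, so I put this down to its slanted view.
- **Height of the stop's top:** the networks' readings scattered between 0.102 and 0.110 m.
- **Joint values:** they could not be read directly, so the latch, release and press are inferred from the cameras, force and travel.

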